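# Fit the weighing tray to the kitchen scale and set a katori on it

### The arm

A 6-joint arm with a two-finger parallel gripper is mounted at the origin on the work surface. World frame = base frame: x ahead of the robot, y to its left, z up, the work surface at z = 0. Lengths are in mm, angles in degrees, forces in N, time in s.
With the tool pointing down it reaches from about 350 to 850 mm from the base axis. Payload 8.1 kg.
Tool frame: the origin (TCP) lies between the finger pads; the fingertips stand 22 mm ahead of it and the grasp point (between the pads) lies 3 mm ahead of it (r.nose_length is the z of the fingertips in the tool frame, in mm); z points along the fingers, x is the direction in which the jaws open and shut, and the axes are right-handed (so a half turn about z gives the same grasp; the last joint's range is limited). The gripper opens to 85 mm and grips with 20 to 120 N. Pads are 22 mm wide; open, the fingers measure 114 mm over their backs; the gripper's body (76 mm by 85 mm) begins 54 mm behind the grasp point. The pads swing forward as they close: fully open they stand 13 mm farther back than shut.
Start: joints at [-69.122, 7.471, 85.268, -0, 87.261, -4.893], TCP at [260.891, -540.316, 253.292] pointing down, gripper open.
Joint ranges: [-169.43, 169.43], [-51.17, 129.36], [1.28, 143.12], [-76.62, 256.62], [0, 156.53], [-152.29, 152.29]. Speed limits (degrees/s): [136.94, 136.94, 159.86, 180, 180, 180].

### API

Orientations are given as [roll, pitch, yaw] about the fixed x, y, z axes, in that order (R = Rz(yaw) Ry(pitch) Rx(roll)).
In Python, from bench import r gives the robot as it stands.
- The arm moves only by the shell command python3 -m jog 'ROWS' [FORCE]. ROWS is JSON, a list of rows, each a list of 5 numbers: the shift along the tool's x, y, z in m, then the turn about the tool's z in degrees, then the opening in per cent of the stroke, from 0 (shut) to 100 (fully open). A call has 1 to 8 rows; each row is the pose to reach, as a shift and turn from the pose measured when the call began, along the tool's axes at that moment; what a row does not reach only later rows make up. A row lasts 1/10 s, in which the tool goes at most 50 mm and 8.59 degrees, less where a joint would pass 70% of its speed; a pose out of reach is approached as far as the arm can. A call with a gripper value outside its range is refused whole. The fingers move at their own pace and stop on an object; FORCE is the grip in N (left out, the last holds). Time passes only in rows, so rows that repeat a pose let the fingers close. It gives the time, the measured TCP pose, the force and the opening at its end, in the units of the state.
- r.sense(): the state, without advancing time (a new reading comes with each control period).
- r.snapshot(name): name is "scene" or "top"; returns a dict with "image" (420x560x3 uint8, red, green, blue), "K" (3x3 intrinsics, pixels), "T" (4x4, takes a point from camera to world coordinates). Camera axes: x right, y down, z forward; pixel columns grow to the right and rows downward; lengths in mm; the calibration is good to about 2 mm. A picture is of the moment at which its call begins. There is no depth.
- r.hand_in(): hands the job in, once; it reports no verdict.
Trained networks look in a picture, given as the dict that the camera call returned (one of the last four; its "shot" number tells which), for a name from the list of things; names that differ only in an ending like _2 or _b are one class to them, and where a whole thing is asked for, a point or a joint stands for the part that bears it (a point fixed in the world has none). Each returns a list of dicts, best first, with "conf" (0 to 1); they miss things now and then, are a little off and sometimes report something else, mostly with a low value. They report only what shows in the picture. A call takes as long as a camera call. They do not tell look-alikes from the thing itself.
- r.search_frame(picture, label): "bbox" ([left, top, right, bottom] in pixels, round what is visible of it).
- r.pinpoint(picture, label): "uv" ([column, row] in pixels: a listed point, or the origin of a listed thing).
The state is a dict: "time": time; "joint_pos": joint angles; "qd": joint speeds; "joint_efforts": joint torques, N m; "tool_pos": TCP position; "tcp_rot": TCP orientation; "ft_force": force on the tool from outside, world axes, zero at the start; "wrist_torque": the same for the moment, N m; "finger_gap": finger opening in mm.
Only numpy, scipy, OpenCV 4.12 (cv2) and the standard library are available. Lean on these libraries where they do the work, as an engineer would, in place of code of your own. Each camera call takes 0.05 s, during which the arm holds its last target. There are 200 camera calls.

### The job

Pull the half-open drawer out, then lift out the round weighing tray with the arch handle and set it gently on the three balls of the kitchen scale, then press it down until the spring catch pulls it fully home and level all round. Then stand the single katori from the counter upright on the tray, beside the arch, and push the drawer fully shut, leaving everything else in the drawer and on the counter as it is.

Things in the scene. Friction and masses are not known exactly. Their poses are not given: they have to be found in the camera images.
- drawer (a joint): How far the aluminium drawer is pulled out, m: 0 shut, 0.33 at its stop; about 2 N of friction and no spring, it stays where left. It starts 0.16 to 0.18 open. Things in it ride along.
- drawer_handle (a point): Middle of the drawer's round steel bar handle: 10 mm thick, 150 mm long (120 mm free between its posts), level, parallel to the drawer front, 35 mm before the front's outer face (bar centre), 74 mm above the counter. The front's top edge is 96 mm above the counter. The point's +y is the way the drawer opens (about the world's +y), z up.
- unit: Aluminium drawer housing, 400 mm wide (x), 420 mm deep, 133 mm high, with a wooden spice shelf on its rear part (from 260 mm behind its mouth, up to 440 mm high). Origin on the counter below the middle of its mouth; +y points out of the mouth, the way the drawer opens. Fixed.
- drawer_floor (a point): Middle of the front edge of the drawer's inner floor (360 x 360 mm, walls 58 mm high), 14 mm above the counter, 47 mm behind the handle bar; it moves with the drawer, axes as the handle's, so the floor stretches 360 mm to its -y.
- tray: Round steel weighing tray, 160 mm across, about 0.42 kg, flat in the rear of the drawer, partly under the housing. Origin at the centre of its bottom plane, z up; flat top 22.5 mm higher; a 20 mm stud under its middle. Underneath three radial V grooves (26 mm wide, 15 mm deep) at 0, +120, -120 degrees from its +x axis, marked on top by dark radial lines: one is square to the arch handle.
- tray_handle (a point): Middle of the bar of the arch handle: 10 mm wide (tray's x), 14 mm high, 112 mm long (tray's y), on the tray's axis, 87 mm above the tray's bottom plane; bar top at 94 mm, 57 mm free below the bar. Axes as the tray's.
- tray_top (a point): Centre of the tray's flat top, below the arch. The flat is 76 mm in radius; the arch's two legs stand 53 mm from the centre along the tray's y axis.
- scale_seat (a point): Where the tray's origin lies when it is fully home, 56.5 mm above the counter. The three steel balls (18 mm across, tops 67 mm above the counter) stand 58 mm from here at 0, +120 and -120 degrees from this point's +x axis. So the tray fits when its x axis agrees with this one or is turned 120 degrees either way.
- scale: White kitchen scale, 225 x 190 mm, 34 mm high, fixed to the counter; origin on the counter below the seat's centre, axes as the seat's, dark display strip on its -x side. On top a round aluminium platform with the three balls round a small spring catch in the middle.
- catch (a point): Top of the spring catch in the middle of the scale's platform, 69 mm above the counter, on the seat's axis: three short sprung leaves with rollers, 30 mm across. It holds the tray's stud about 9 mm too high until the tray is pressed down over its middle with some 10 to 15 N; then the rollers close over the stud and pull the tray down the last 4 mm onto the balls.
- katori: The single small steel katori (open round bowl) standing upright on the counter; 60 mm across the rim, 58 mm across at 10 mm height, 44 mm at the foot, 36 mm high, wall 3 mm, 80 g. Origin at the centre of its foot, z up. It stands either left of the scale or beyond it, changing places with the tumbler.
- tumbler: Steel tumbler standing on the counter, 66 mm across, 95 mm high. Bystander; origin at the centre of its foot.
- pickle_jar: Amber glass jar with steel cap on the counter beyond the scale, 68 mm across, 100 mm high. Bystander; origin at the centre of its foot.
- dabba: Closed round steel masala dabba in the front of the drawer, 132 mm across, 74 mm high with its knob. Bystander; origin at the centre of its foot.
- katori_nest: Set of nested steel katoris in the front of the drawer, 78 mm across, 52 mm high. Bystander; origin at the centre of its foot.
- coffee_filter: Small upright steel coffee filter in the front of the drawer, 60 mm across, 89 mm high. Bystander; origin at the centre of its foot.
- clip: Yellow plastic clip, 85 mm long, lying in the front of the drawer. Bystander; origin in its underside.
- rolling_pin: Short wooden rolling pin, 190 mm long, 33 mm thick, lying at one side of the drawer along the drawer's travel, beside the dabba. Bystander; origin below its middle.
There are look-alikes about, which are no part of the job. Leave any green look-alike of the tray alone.

How it is judged:
By the outcome, as a careful person would: the job done as asked, in the order asked, and still so for the second after the job is handed in, with the robot touching nothing.
It also fails if it takes over 72 s, if anything falls off the work surface, if the arm or the gripper's body presses on something with over 40 N, if the wrist force passes 120 N, or if a joint passes its speed limit or range.

## Working session

There is one attempt and no reset: what is moved stays moved. The work goes in short steps, Python scripts to look and compute and a shell command to move; the robot and the scene stay as the last step left them, time stands still between calls to the robot, and variables do not carry over. Pictures are saved under pics/ and viewed, about 8 in all and at most 12, crops included, and the job is handed in when it is done.

```bash
ls; mkdir -p pics; cat > h.py <<'E'
import numpy as np, cv2
from bench import r
from scipy.spatial.transform import Rotation as Ro
def ray(s,uv):
    d=np.linalg.inv(s["K"])@[uv[0],uv[1],1]; T=np.array(s["T"]); return T[:3,3],T[:3,:3]@d
def at(s,uv,z):
    o,d=ray(s,uv); return o+d*(z-o[2])/d[2]
def proj(s,p):
    T=np.linalg.inv(s["T"]); q=s["K"]@(T[:3,:3]@np.array(p)+T[:3,3]); return q[:2]/q[2]
def tri(a,ua,b,ub):
    (o1,d1),(o2,d2)=ray(a,ua),ray(b,ub)
    A=np.c_[d1,-d2]; t=np.linalg.lstsq(A,o2-o1,rcond=None)[0]
    p,q=o1+d1*t[0],o2+d2*t[1]; return (p+q)/2,np.linalg.norm(p-q)
def tool():
    s=r.sense(); return np.array(s["tool_pos"]),Ro.from_euler('xyz',s["tcp_rot"],degrees=True).as_matrix()
def to(p): # world target of TCP -> tool shift m
    t,R=tool(); return np.round(R.T@(np.array(p)-t)/1000,4)
def save(s,n,box=None,k=1):
    im=s["image"][:,:,::-1]
    if box: im=im[box[1]:box[3],box[0]:box[2]]
    cv2.imwrite("pics/"+n+".png",cv2.resize(im,None,fx=k,fy=k,interpolation=cv2.INTER_CUBIC))
E
python3 - <<'E'
from h import *
print(r.sense()); S=r.snapshot("scene");T=r.snapshot("top")
cv2.imwrite("pics/a.png",np.vstack([S["image"],T["image"]])[:,:,::-1][:,:])
im=np.hstack([S["image"],T["image"]])[:,:,::-1]; cv2.imwrite("pics/s.png",S["image"][:,:,::-1]);cv2.imwrite("pics/t.png",T["image"][:,:,::-1])
Z=dict(drawer_handle=74,unit=0,drawer_floor=14,tray=14,tray_handle=101,tray_top=36.5,scale_seat=56.5,scale=0,catch=69,katori=0,tumbler=0,pickle_jar=0,dabba=14,katori_nest=14,coffee_filter=14,clip=14,rolling_pin=14)
for n,z in Z.items():
  for nm,s in(("S",S),("T",T)):
    for d in r.pinpoint(s,n)[:3]: print(n,nm,np.round(d["uv"]),round(d["conf"],2),at(s,d["uv"],z).round(0))
for s in(S,T): print(np.array(s["T"]).round(2).tolist(), np.array(s["K"]).round().tolist())
E
```

```text
pics
{'time': 0.0, 'joint_pos': array([-6.91218995e+01,  7.51456960e+00,  8.53295006e+01, -1.58080391e-04,
        8.72605262e+01, -4.89382025e+00]), 'qd': array([-0.06367001, -0.05257532, -0.02446497, -0.06886354,  0.0626384 ,
        0.02808809]), 'joint_efforts': array([ 1.99239339e-04, -5.69413161e+01, -5.00541186e+01, -2.20318775e-04,
        1.47904514e-02,  6.61820695e-05]), 'tool_pos': array([ 260.70594454, -539.84131323,  252.24787613]), 'tcp_rot': array([-1.79991234e+02,  1.04228630e-01, -6.42280636e+01]), 'ft_force': array([0.58043029, 0.07416622, 0.05023716]), 'wrist_torque': array([ 0.02716728,  0.01507145, -0.04168764]), 'finger_gap': 85.36471995820709}
drawer_handle S [257. 278.] 0.87 [ 524. -277.   74.]
drawer_handle T [345. 192.] 0.87 [ 535. -262.   74.]
drawer_handle T [125. 190.] 0.2 [523. 369.  74.]
unit S [202. 359.] 0.67 [ 544. -487.    0.]
unit S [163. 301.] 0.46 [ 353. -445.    0.]
unit T [413. 200.] 0.65 [ 527. -478.    0.]
drawer_floor S [251. 303.] 0.9 [ 532. -311.   14.]
drawer_floor T [360. 199.] 0.78 [ 526. -315.   14.]
tray S [164. 236.] 0.88 [ 200. -31
[... 1368 characters left out ...]
.  14.]
katori_nest T [381. 161.] 0.83 [ 644. -379.   14.]
coffee_filter S [240. 327.] 0.81 [ 558. -377.   14.]
coffee_filter T [382. 189.] 0.82 [ 558. -380.   14.]
clip S [284. 359.] 0.51 [ 689. -371.   14.]
clip T [378. 147.] 0.71 [ 686. -369.   14.]
rolling_pin S [162. 303.] 0.83 [ 365. -454.   14.]
rolling_pin T [406. 250.] 0.82 [ 377. -450.   14.]
[[0.75, 0.47, -0.46, 1027.25], [0.66, -0.55, 0.51, -735.66], [-0.02, -0.69, -0.73, 1006.67], [0.0, 0.0, 0.0, 1.0]] [[477.0, 0.0, 283.0], [0.0, 477.0, 214.0], [0.0, 0.0, 1.0]]
[[0.02, -0.99, 0.14, 252.16], [-1.0, -0.02, -0.0, -74.24], [0.0, -0.14, -0.99, 1520.17], [0.0, 0.0, 0.0, 1.0]] [[512.0, 0.0, 280.0], [0.0, 512.0, 216.0], [0.0, 0.0, 1.0]]
```

View pics/s.png

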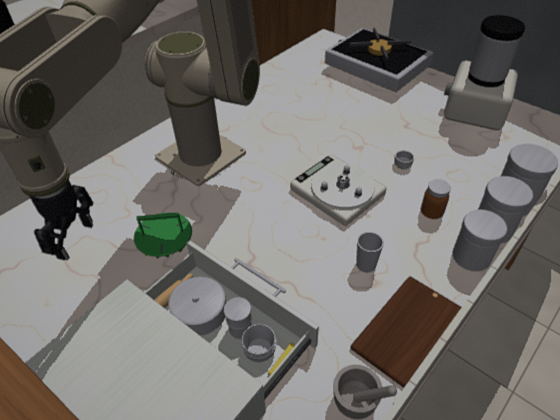

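View pics/t.png

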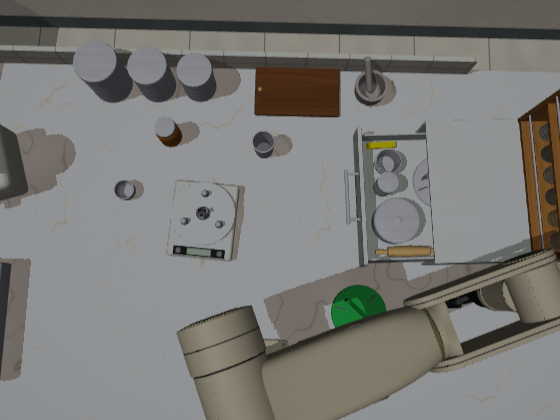

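The scene view shows the green look-alike at (163,233), the scale at (340,180), the katori at (403,160), the tumbler at (369,250) and the drawer handle at (259,277). In the top view the real steel tray is half under the housing at about (430,180). The green one at (358,312) is not it.

```bash
python3 - <<'E'
from h import *
S=r.snapshot("scene");T=r.snapshot("top")
a=cv2.resize(T["image"][110:275,335:465],None,fx=3.6,fy=3.6,interpolation=2)
b=cv2.resize(T["image"][175:265,160:245],None,fx=3.6,fy=3.6,interpolation=2)
c=cv2.resize(S["image"][150:230,285:390],None,fx=2.9,fy=2.9,interpolation=2)
w=max(b.shape[1],c.shape[1]);im=np.zeros((600,a.shape[1]+w,3),np.uint8)
im[:a.shape[0],:a.shape[1]]=a[:600];im[:b.shape[0],a.shape[1]:a.shape[1]+b.shape[1]]=b;n=b.shape[0]
im[n:n+c.shape[0],a.shape[1]:a.shape[1]+c.shape[1]]=c[:600-n]
print(a.shape,b.shape,c.shape); cv2.imwrite("pics/c.png",im[:,:,::-1])
for n in("drawer_handle","drawer_floor","scale_seat","catch","katori"):
  u,v=r.pinpoint(S,n),r.pinpoint(T,n)
  if u and v: print(n,[x.round(1) for x in tri(S,u[0]["uv"],T,v[0]["uv"])[:1]],tri(S,u[0]["uv"],T,v[0]["uv"])[1])
E
```

```text
(594, 468, 3) (324, 306, 3) (232, 304, 3)
drawer_handle [array([ 521.9, -264.4,   48.9])] 6.540002735855271
drawer_floor [array([ 527.9, -311.9,   15.5])] 6.822582200378749
scale_seat [array([469.3, 151. ,  57.9])] 9.139320983565272
catch [array([466.7, 155.6,  61.3])] 7.355631581350569
katori [array([529.6, 389.1,  15.2])] 3.0635050385498754
```

View pics/c.png

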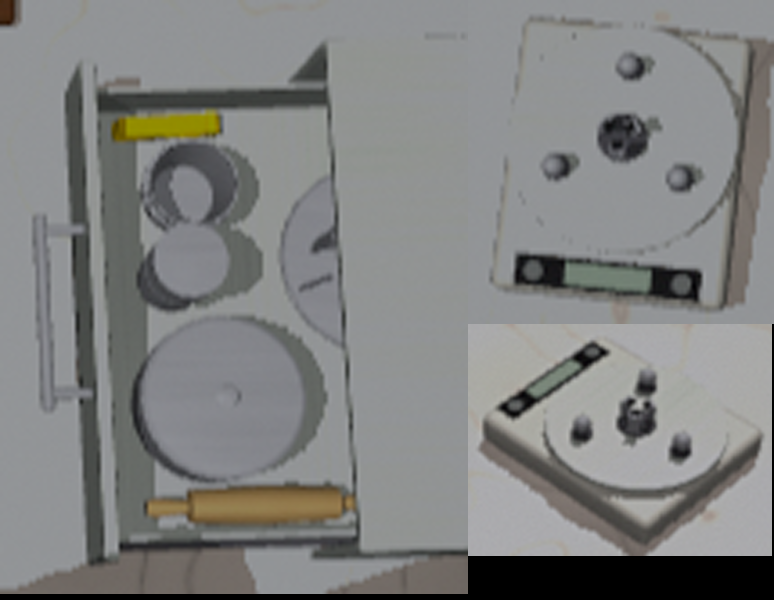

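Crop: the bar's ends are at T (346.1,169.7) and (348.3,223.3). The balls are at T (205.3,193.3), (184.4,221.1) and (218.9,224.2), and the catch is at (202.8,213.1). The steel tray's edge shows under the housing.

```bash
python3 - <<'E'
from h import *
T=r.snapshot("top");S=r.snapshot("scene")
a,b=at(T,(346.1,169.7),76),at(T,(348.3,223.3),76);print(a,b,(a+b)/2,np.linalg.norm(a-b),np.degrees(np.arctan2(*(a-b)[1::-1])))
B=[at(T,u,62) for u in((205.3,193.3),(184.4,221.1),(218.9,224.2))];c=np.mean(B,0)
print(c,[(np.linalg.norm(p-c),np.degrees(np.arctan2(*(p-c)[1::-1]))) for p in B],at(T,(202.8,213.1),67))
# scene: crop offset
C=lambda x,y:(285+(x-468)/2.9,150+(y-324)/2.9)
B=[at(S,C(*u),60) for u in((647,379),(582,426),(680,444))];c=np.mean(B,0)
print(c,[(np.linalg.norm(p-c),np.degrees(np.arctan2(*(p-c)[1::-1]))) for p in B])
print(at(S,(260,277),74),at(S,(236,262),76),at(S,(284.5,291.5),76))
print(at(T,(335+330/3.6,110+45/3.6),133),at(T,(335+355/3.6,110+552/3.6),133))
print("to",to([531,-264,180]))
E
```

```text
[ 598.97351344 -264.9434092    76.        ] [ 443.04312804 -272.09245547   76.        ] [ 521.00832074 -268.51793233   76.        ] 156.09418295975328 2.6250402560511183
[464.96326042 144.68849622  62.        ] [(np.float64(57.37379216347418), np.float64(-4.433191945288693)), (np.float64(57.72547775115909), np.float64(116.0429547675749)), (np.float64(57.13577286598884), np.float64(-123.88896548242049))] [463.39577377 144.10113514  67.        ]
[472.65630144 142.01966168  60.        ] [(np.float64(57.8806309216139), np.float64(115.15516067663482)), (np.float64(57.03231489381623), np.float64(-124.66533315766137)), (np.float64(57.305227538765685), np.float64(-5.49031194977568))]
[ 528.12481464 -271.14293665   74.        ] [ 453.32725516 -277.35554925   76.        ] [ 600.96247137 -265.39782316   76.        ]
[ 726.95951917 -483.41033308  133.        ] [ 332.04946685 -495.63285571  133.        ]
to [-0.1314 -0.3634  0.0733]
```

```bash
python3 -m jog '[[-0.129,-0.356,0.072,23.5,25],[-0.129,-0.356,0.072,23.5,25],[-0.129,-0.356,0.072,23.5,25],[-0.129,-0.356,0.072,23.5,25],[-0.129,-0.356,0.072,23.5,25],[-0.129,-0.356,0.072,23.5,25],[-0.129,-0.356,0.072,23.5,25],[-0.129,-0.356,0.072,23.5,25]]' 40; python3 -m jog '[[0,0,0.01,0,25],[0,0,0.02,0,25]]'
python3 - <<'E'
from h import *
S=r.snapshot("scene");T=r.snapshot("top");p,R=tool();print(p,r.sense()["tcp_rot"])
tip=p+R@[0,0,22];print(tip,proj(S,tip),proj(T,tip))
u=proj(S,tip).astype(int);v=proj(T,tip).astype(int)
k=lambda s,u:cv2.resize(s["image"][u[1]-50:u[1]+50,u[0]-45:u[0]+45],(400,444),interpolation=2)
cv2.imwrite("pics/d.png",np.hstack([k(S,u),k(T,v)])[:,:,::-1]);print(u,v)
E
```

```text
time: 3.3
tool_pos: [526.9, -266.9, 180.8]
tcp_rot: [-180.0, 0.0, -87.7]
ft_force: [-0.4, -1.4, 0.1]
finger_gap: 21.3
time: 3.5
tool_pos: [527.5, -266.0, 160.3]
tcp_rot: [-180.0, 0.0, -87.5]
ft_force: [-0.1, -1.2, -0.4]
finger_gap: 21.3
[ 525.34318686 -266.94594389  158.67578371] [ 1.79833559e+02  1.09111568e-01 -8.76839554e+01]
[ 525.27763734 -266.90666513  136.67591642] [258.94562418 259.12028354] [349.60313235 190.78731033]
[258 259] [349 190]
```

View pics/d.png

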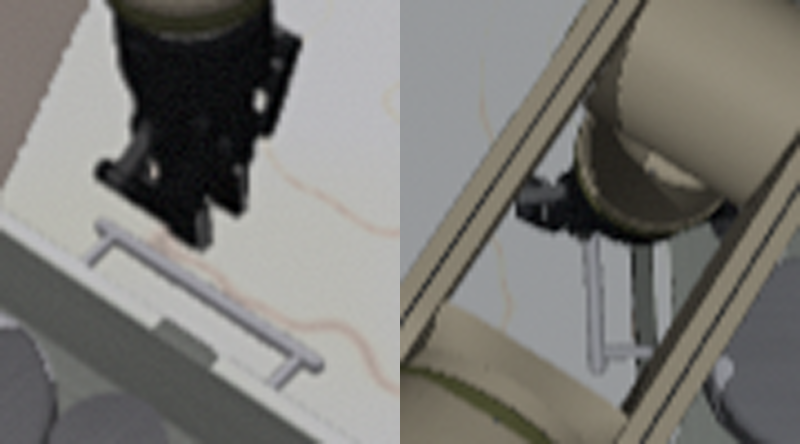

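Both crops show the fingers straight above the bar. The scene camera reads about 3 px to the right of the projected tip. Next I shift 4 mm toward the drawer, then go down with a 26 mm opening.

```bash
python3 -m jog '[[0.0045,0,0,0,31],[0.0045,0,0.02,0,31],[0.0045,0,0.04,0,31],[0.0045,0,0.055,0,31],[0.0045,0,0.07,0,31],[0.0045,0,0.082,0,31],[0.0045,0,0.082,0,31]]' 40; python3 -m jog '[[0,0,0,0,0],[0,0,0,0,0],[0,0,0,0,0],[0,0,0,0,0]]' 40
```

```text
time: 4.3
tool_pos: [525.9, -272.9, 78.0]
tcp_rot: [179.9, -0.0, -87.7]
ft_force: [-1.0, -0.5, 2.5]
finger_gap: 26.7
time: 4.7
tool_pos: [526.1, -273.4, 78.3]
tcp_rot: [179.9, -0.1, -87.7]
ft_force: [-1.1, -1.6, 3.3]
finger_gap: 8.3
```

```bash
python3 -m jog '[[-0.008,0,0,0,0],[-0.025,0,0,0,0],[-0.045,0,0,0,0],[-0.065,0,0,0,0],[-0.085,0,0,0,0],[-0.105,0,0,0,0],[-0.125,0,0,0,0],[-0.14,0,0,0,0]]'; python3 -m jog '[[-0.006,0,0,0,0],[-0.012,0,0,0,0],[-0.016,0,0,0,0],[-0.016,0,0,0,0]]'
```

```text
time: 5.5
tool_pos: [519.0, -132.3, 78.2]
tcp_rot: [179.8, -0.1, -87.7]
ft_force: [-10.0, -2.5, 10.3]
finger_gap: 8.6
time: 5.9
tool_pos: [518.1, -115.6, 78.2]
tcp_rot: [179.7, -0.0, -87.7]
ft_force: [-4.6, 1.0, 6.0]
finger_gap: 8.3
```

```bash
python3 -m jog '[[-0.003,0,0,0,0],[-0.006,0,0,0,0],[-0.009,0,0,0,0],[-0.009,0,0,0,0]]'
```

```text
time: 6.3
tool_pos: [517.9, -111.3, 78.3]
tcp_rot: [179.8, -0.5, -87.7]
ft_force: [-1.3, -26.7, -3.7]
finger_gap: 8.5
```

```bash
python3 -m jog '[[0,0,0,0,31],[0,0,0,0,31],[0.001,0,-0.02,0,31],[0.001,0,-0.06,0,31],[0.001,0,-0.1,0,31],[0.001,0,-0.14,0,31],[0.001,0,-0.16,0,100]]'
python3 - <<'E'
from h import *
S=r.snapshot("scene");T=r.snapshot("top")
for n,z in dict(tray=14,tray_handle=101,tray_top=36.5,drawer_handle=74,drawer_floor=14).items():
  for nm,s in(("S",S),("T",T)):
    for d in r.pinpoint(s,n)[:3]: print(n,nm,np.round(d["uv"]),round(d["conf"],2),at(s,d["uv"],z).round(0))
v=proj(T,[556,-390,40]).astype(int);u=proj(S,[566,-390,40]).astype(int);print(u,v)
k=lambda s,u:cv2.resize(s["image"][u[1]-50:u[1]+50,u[0]-45:u[0]+45],(400,444),interpolation=2)
cv2.imwrite("pics/e.png",np.hstack([k(S,u),k(T,v)])[:,:,::-1])
E
```

```text
time: 7.0
tool_pos: [520.0, -110.5, 242.6]
tcp_rot: [-179.9, -0.5, -87.7]
ft_force: [0.6, -0.4, 0.8]
finger_gap: 39.8
tray S [164. 237.] 0.97 [ 202. -312.   14.]
tray S [241. 334.] 0.76 [ 572. -388.   14.]
tray T [358. 310.] 0.97 [ 198. -310.   14.]
tray T [386. 185.] 0.72 [ 570. -392.   14.]
tray_handle S [158. 214.] 0.73 [ 199. -312.  101.]
tray_handle S [239. 315.] 0.59 [ 577. -389.  101.]
tray_handle T [393. 179.] 0.79 [ 569. -395.  101.]
tray_handle T [361. 310.] 0.78 [ 201. -304.  101.]
tray_top S [240. 330.] 0.85 [ 575. -392.   36.]
tray_top S [163. 230.] 0.72 [ 200. -309.   37.]
tray_top S [323. 313.] 0.58 [ 690. -232.   36.]
tray_top T [360. 312.] 0.92 [ 194. -313.   36.]
tray_top T [386. 181.] 0.73 [ 576. -389.   36.]
drawer_handle S [300. 239.] 0.77 [ 524. -118.   74.]
drawer_handle S [210. 260.] 0.18 [ 399. -314.   74.]
drawer_handle T [292. 196.] 0.71 [ 519. -109.   74.]
drawer_handle T [200. 210.] 0.27 [472. 151.  74.]
drawer_floor S [290. 259.] 0.76 [ 517. -147.   14.]
drawer_floor S [325. 312.] 0.48 [ 685. -217.   14.]
drawer_floor T [307. 199.] 0.56 [ 520. -156.   14.]
[237 326] [386 187]
```

View pics/e.png

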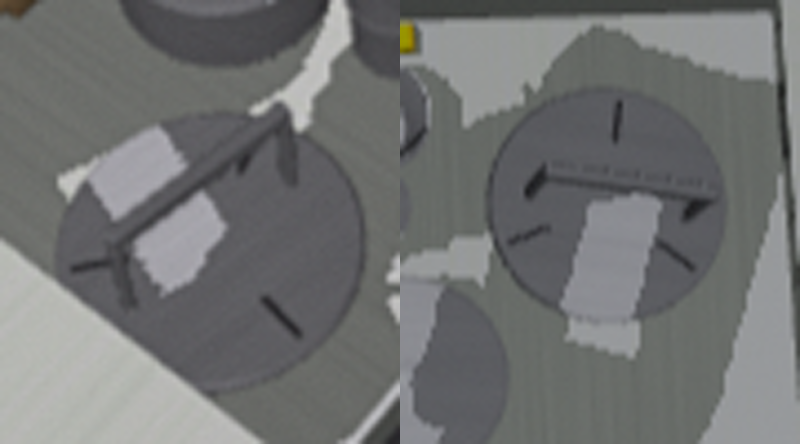

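The steel tray is clear. Its arch runs T crop (545,172)–(715,195), and the line square to the arch points up the image (world +x), so the tray yaw is about -8°.

```bash
python3 - <<'E'
from h import *
T=r.snapshot("top");S=r.snapshot("scene")
f=lambda x,y:(341+(x-400)/4.44-.4,137+y/4.44-.4)
g=lambda x,y:(192+x/4.44-.4,276+y/4.44-.4)
a,b=at(T,f(545,172),105),at(T,f(717,194),105);print(a,b,(a+b)/2,np.linalg.norm(a-b),np.degrees(np.arctan2(*(b-a)[1::-1]))+90)
print("disc",at(T,f(606,205),36.5))
a,b=at(S,g(115,243),105),at(S,g(280,112),105);print(a,b,(a+b)/2,np.linalg.norm(a-b))
s=r.sense();print(s["joint_pos"].round(1),to([568,-391,190]))
E
```

```text
[ 577.63414339 -337.98396849  105.        ] [ 566.09068642 -447.38909023  105.        ] [ 571.8624149  -392.68652936  105.        ] 110.01241776300508 -6.023057100911586
disc [ 571.94530092 -391.35981156   36.5       ]
[ 570.60466892 -446.55756913  105.        ] [ 579.98737123 -341.81725063  105.        ] [ 575.29602008 -394.18740988  105.        ] 105.15973288687164
[-17.3  -2.8  97.4  -0.5  85.5  70.5] [ 0.2814 -0.0388  0.0501]
```

```bash
python3 -m jog '[[0.283,-0.043,0.05,-81.5,100],[0.283,-0.043,0.05,-81.5,100],[0.283,-0.043,0.05,-81.5,100],[0.283,-0.043,0.05,-81.5,100],[0.283,-0.043,0.05,-81.5,100],[0.283,-0.043,0.05,-81.5,100],[0.283,-0.043,0.05,-81.5,100],[0.283,-0.043,0.05,-81.5,100]]'; python3 -m jog '[[0,0,0,-12,70],[0,0,0,-12,70],[0,0,0,-12,70]]'; python3 -c "
from h import *
p=r.sense();print(p['tool_pos'],p['tcp_rot'],to([572,-392.5,104]))"
```

```text
time: 8.5
tool_pos: [571.5, -393.9, 188.1]
tcp_rot: [179.5, 0.2, -19.2]
ft_force: [0.5, -0.8, 0.1]
finger_gap: 85.4
time: 8.8
tool_pos: [571.4, -394.0, 187.6]
tcp_rot: [179.6, 0.3, -7.2]
ft_force: [0.2, -0.0, -0.1]
finger_gap: 59.6
[ 571.3550835  -393.98218853  187.64242218] [179.59229826   0.33603441  -7.16100762] [ 0.0009 -0.0021  0.0836]
```

```bash
python3 -m jog '[[0,-0.001,0.03,-1,60],[0,-0.001,0.06,-1,60],[0,-0.001,0.083,-1,60],[0,-0.001,0.083,-1,60]]'; python3 -m jog '[[0,0,0,0,0],[0,0,0,0,0],[0,0,0,0,0],[0,0,0,0,0],[0,0,0,0,0],[0,0,0,0,0]]' 60
```

```text
time: 9.2
tool_pos: [568.5, -391.5, 99.6]
tcp_rot: [179.8, 0.7, -6.3]
ft_force: [-0.5, 0.1, -0.4]
finger_gap: 51.7
time: 9.8
tool_pos: [569.5, -392.3, 101.7]
tcp_rot: [179.7, 0.6, -6.3]
ft_force: [0.1, 0.5, 6.9]
finger_gap: 8.8
```

```bash
python3 -m jog '[[0,0,-0.005,0,0],[0,0,-0.02,0,0],[0,0,-0.045,0,0],[0,0,-0.07,0,0],[0,0,-0.095,0,0],[0,0,-0.115,0,0],[0,0,-0.125,0,0],[0,0,-0.13,0,0]]'; python3 -c "
from h import *
p=r.sense();print(p['tool_pos'],p['tcp_rot'],p['wrist_torque'],to([468.7,143.5,230]))"
```

```text
time: 10.6
tool_pos: [571.2, -392.1, 233.4]
tcp_rot: [179.7, 0.5, -6.3]
ft_force: [0.3, -0.2, -5.1]
finger_gap: 9.1
[ 571.17505282 -392.05036177  233.37921081] [179.692495     0.48028028  -6.28287536] [0.0214819  0.01976533 0.01558884] [-0.1604 -0.5211  0.0019]
```

```bash
python3 -m jog '[[-0.004,-0.012,0,-1,0],[-0.012,-0.04,0,-1,0],[-0.024,-0.078,0,-1,0],[-0.037,-0.12,0,-1,0],[-0.05,-0.162,0,-1,0],[-0.063,-0.204,0,-1,0],[-0.076,-0.246,0,-1,0],[-0.089,-0.288,0,-1,0]]';python3 -m jog '[[-0.013,-0.042,0,0,0],[-0.026,-0.084,0,0,0],[-0.039,-0.126,0,0,0],[-0.052,-0.165,0,0,0],[-0.062,-0.198,0,0,0],[-0.068,-0.220,0,0,0],[-0.071,-0.23,0,0,0],[-0.071,-0.23,0,0,0]]'; python3 - <<'E'
from h import *
S=r.snapshot("scene");T=r.snapshot("top")
p=r.sense();print(p['tool_pos'],p['tcp_rot'],p['joint_pos'].round(1),to([468.7,143.5,230]))
t,R=tool();c=t+R@[0,0,20]; u=proj(S,[468,143,110]).astype(int);v=proj(T,[468,143,110]).astype(int);print(u,v)
k=lambda s,u:cv2.resize(s["image"][u[1]-60:u[1]+60,u[0]-54:u[0]+54],(400,444),interpolation=2)
cv2.imwrite("pics/f.png",np.hstack([k(S,u),k(T,v)])[:,:,::-1])
for n in("tray_handle","tray_top","tray"):
  for s in (S,T):print(n,[(np.round(d["uv"]),round(d["conf"],2)) for d in r.pinpoint(s,n)])
print([proj(s,t+R@[0,0,z]) for s in(S,T) for z in (3,67.5)])
E
```

```text
time: 11.4
tool_pos: [512.8, -94.3, 231.3]
tcp_rot: [179.7, 0.6, -5.3]
ft_force: [1.5, -0.6, -3.8]
finger_gap: 9.0
time: 12.2
tool_pos: [462.6, 142.1, 230.2]
tcp_rot: [179.7, 0.7, -5.2]
ft_force: [-0.2, -0.6, -4.7]
finger_gap: 8.9
[463.27707804 140.56195266 230.44200743] [179.67335966   0.64240206  -5.29393539] [ 1.090e+01 -9.400e+00  1.043e+02 -1.000e-01  8.580e+01  1.620e+01] [ 0.0051 -0.0034  0.0004]
[343 167] [201 209]
tray_handle [(array([348., 135.]), 0.68), (array([154., 213.]), 0.64)]
tray_handle [(array([193., 204.]), 0.92), (array([363., 312.]), 0.73), (array([336., 223.]), 0.22)]
tray_top [(array([164., 228.]), 0.95), (array([344., 149.]), 0.71), (array([280., 282.]), 0.45)]
tray_top [(array([197., 210.]), 0.74), (array([359., 312.]), 0.7)]
tray [(array([162., 235.]), 0.8), (array([343., 159.]), 0.71)]
tray [(array([199., 210.]), 0.95), (array([357., 311.]), 0.67)]
[array([344.49452561, 134.0853892 ]), array([342.42073742, 152.91684148]), array([195.17345149, 203.94266416]), array([199.08137466, 208.19462255])]
```

View pics/f.png

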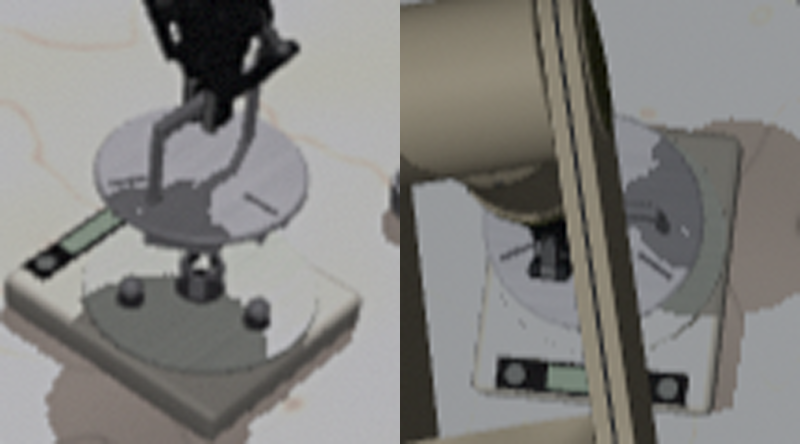

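The scene crop shows the tray held level above the scale. Its disc centre is at T (199,208.3) and S (342.7,154.2), within about 1 px of where the tool pose puts it, so the tray is centred in the grip and the top camera is trustworthy.

```bash
python3 -m jog '[[0.0036,-0.004,0,-0.75,0],[0.0036,-0.004,0.02,-0.75,0],[0.0036,-0.004,0.04,-0.75,0],[0.0036,-0.004,0.055,-0.75,0],[0.0036,-0.004,0.062,-0.75,0],[0.0036,-0.004,0.062,-0.75,0]]'; python3 - <<'E'
from h import *
q=[]
for i in range(6):
  S=r.snapshot("scene");s=r.sense();q.append(np.r_[s["tool_pos"],s["tcp_rot"],s["ft_force"]])
q=np.array(q);q[:,3]%=360;print(q.mean(0).round(2),q.std(0).round(2))
u=proj(S,[468,143,70]).astype(int);save(S,"g",[u[0]-60,u[1]-60,u[0]+60,u[1]+50],5);print(u)
E
```

```text
time: 13.2
tool_pos: [466.2, 143.8, 167.7]
tcp_rot: [179.7, 0.7, -4.6]
ft_force: [0.1, -0.1, -4.3]
finger_gap: 9.1
[ 4.6742e+02  1.4405e+02  1.6973e+02  1.7975e+02  5.4000e-01 -4.6200e+00
 -2.5000e-01 -1.3000e-01 -3.8900e+00] [0.28 0.06 0.44 0.01 0.05 0.   0.54 0.5  0.42]
[342 178]
```

View pics/g.png

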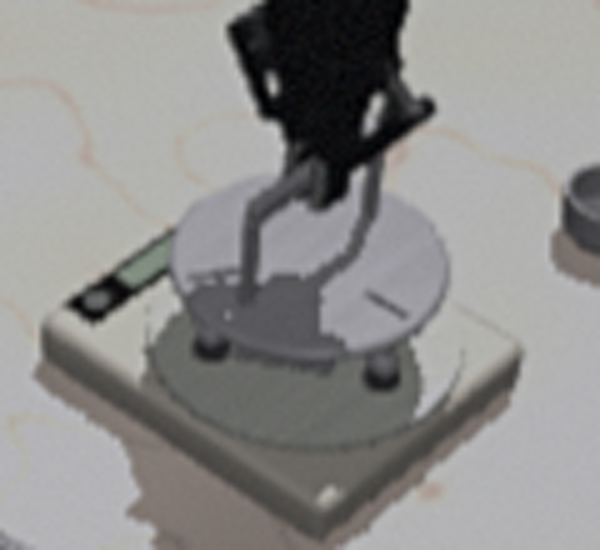

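The tray is poised level just above the balls, with two balls visible below its rim at (210,345) and (380,372). I descend gently.

```bash
python3 -m jog '[[0,-0.001,0.004,0,0],[0,-0.001,0.008,0,0],[0,-0.001,0.011,0,0],[0,-0.001,0.013,0,0]]'; python3 -m jog '[[0,0,0.002,0,0],[0,0,0.003,0,0]]'; python3 -m jog '[[0,0,0.002,0,0],[0,0,0.003,0,0]]'
```

```text
time: 13.9
tool_pos: [467.1, 145.0, 156.3]
tcp_rot: [179.7, 0.6, -4.6]
ft_force: [-0.4, -0.3, -4.6]
finger_gap: 8.9
time: 14.1
tool_pos: [467.2, 145.3, 153.4]
tcp_rot: [179.8, 0.6, -4.6]
ft_force: [-1.5, 1.3, 1.0]
finger_gap: 9.0
time: 14.3
tool_pos: [468.0, 145.9, 152.2]
tcp_rot: [179.9, 0.4, -4.6]
ft_force: [-4.1, 1.6, 12.6]
finger_gap: 9.1
```

```bash
python3 -m jog '[[0,0,0.001,0,0],[0,0,0.002,0,0]]'; python3 -m jog '[[0,0,0.001,0,0],[0,0,0.002,0,0]]'; python3 -m jog '[[0,0,0.001,0,0],[0,0,0.002,0,0]]'
```

```text
time: 14.5
tool_pos: [468.5, 146.4, 152.0]
tcp_rot: [179.9, 0.4, -4.6]
ft_force: [-6.6, 1.3, 13.7]
finger_gap: 8.9
time: 14.7
tool_pos: [468.9, 146.9, 151.7]
tcp_rot: [180.0, 0.3, -4.6]
ft_force: [-6.1, 1.2, 15.1]
finger_gap: 9.3
time: 14.9
tool_pos: [469.3, 147.2, 151.5]
tcp_rot: [-180.0, 0.2, -4.6]
ft_force: [-6.4, 0.4, 16.0]
finger_gap: 9.2
```

```bash
python3 -m jog '[[0,0,-0.004,0,0],[-0.004,0.002,-0.005,0,0],[-0.004,0.002,-0.005,0,0]]'; python3 - <<'E'
from h import *
q=[]
for i in range(4):
  S=r.snapshot("scene" if i%2 else "top");s=r.sense();q.append(np.r_[s["tool_pos"],s["tcp_rot"],s["ft_force"],s["wrist_torque"]])
  t,R=tool();u=proj(S,t+R@[0,0,67.5])
  print(u,[(np.round(d["uv"],1),round(d["conf"],2)) for d in r.pinpoint(S,"tray_top")])
  if i>1:
    c=proj(S,[467,145,70]).astype(int);save(S,"h%d"%i,[c[0]-48,c[1]-48,c[0]+48,c[1]+48],4);print(c)
a,b=cv2.imread("pics/h2.png"),cv2.imread("pics/h3.png");cv2.imwrite("pics/h.png",np.hstack([a,b]))
q=np.array(q);q[:,3]%=360;print(q.mean(0).round(2))
E
```

```text
time: 15.2
tool_pos: [464.8, 145.3, 156.4]
tcp_rot: [180.0, 0.3, -4.6]
ft_force: [0.6, 0.1, -5.0]
finger_gap: 8.9
[201.28869505 211.56575478] [(array([360.5, 313. ]), 0.68), (array([201.4, 212.7]), 0.66)]
[342.16849789 172.48824242] [(array([344.1, 171.6]), 0.9), (array([165. , 229.3]), 0.86), (array([364.1, 264.4]), 0.37)]
[201.23456348 211.5158077 ] [(array([197.9, 209.9]), 0.67), (array([359.2, 311.3]), 0.59), (array([414.9, 198.2]), 0.35), (array([330.9, 191.1]), 0.25)]
[202 211]
[342.25350294 172.43822033] [(array([162.8, 230.7]), 0.78), (array([342.9, 171.4]), 0.72)]
[342 177]
[ 4.6493e+02  1.4540e+02  1.5623e+02  1.8000e+02  2.7000e-01 -4.5800e+00
 -4.2000e-01  3.2000e-01 -4.3100e+00  2.0000e-02  0.0000e+00  1.0000e-02]
```

View pics/h.png

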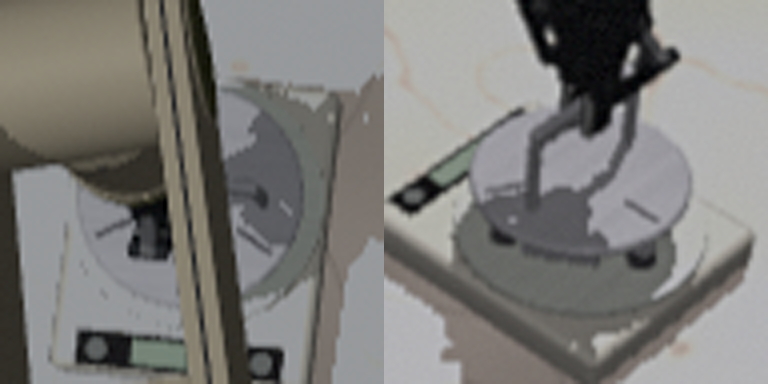

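```bash
python3 -m jog '[[0,0,0.002,0,0],[0,0,0.004,0,0],[0,0,0.006,0,0],[0,0,0.007,0,0]]'; python3 -m jog '[[0,0,0.002,0,0],[0,0,0.004,0,0]]'
```

```text
time: 16.0
tool_pos: [466.6, 146.0, 151.9]
tcp_rot: [-179.9, 0.1, -4.6]
ft_force: [-3.4, 0.7, 16.2]
finger_gap: 8.8
time: 16.2
tool_pos: [468.0, 146.7, 151.1]
tcp_rot: [-179.8, -0.1, -4.6]
ft_force: [-7.9, 0.6, 25.9]
finger_gap: 9.2
```

```bash
python3 -m jog '[[-0.003,0.001,0.001,0,0],[-0.005,0.0015,0.002,0,0]]'; python3 -m jog '[[-0.002,0.001,0.002,0,0],[-0.003,0.001,0.003,0,0]]'
```

```text
time: 16.4
tool_pos: [464.8, 146.4, 151.3]
tcp_rot: [-179.7, -0.4, -4.6]
ft_force: [2.3, 1.4, 10.9]
finger_gap: 9.1
time: 16.6
tool_pos: [464.3, 146.3, 151.0]
tcp_rot: [-179.6, -0.8, -4.6]
ft_force: [2.0, 1.2, 13.9]
finger_gap: 9.0
```

```bash
python3 -m jog '[[0.001,0.001,-0.001,0,0],[0.001,0.001,-0.0015,0,0]]'; python3 -m jog '[[0,0,0,0,25],[0,0,0,0,25],[0,0,0,0,30],[0,0,-0.02,0,30],[0,0,-0.035,0,0],[0,0,-0.035,0,0],[0,0,-0.035,0,0]]' 60;  python3 - <<'E'
from h import *
q=[]
for i in range(4):
  S=r.snapshot("scene" if i%2 else "top");s=r.sense();q.append(np.r_[s["tool_pos"],s["tcp_rot"],s["ft_force"],s["finger_gap"]])
  t,R=tool();u=proj(S,[465.5,145,65+22.5])
  print(u,[(np.round(d["uv"],1),round(d["conf"],2)) for d in r.pinpoint(S,"tray_top")])
c=proj(S,[467,145,90]).astype(int);save(S,"i",[c[0]-50,c[1]-50,c[0]+50,c[1]+50],6);print(c)
q=np.array(q);q[:,3]%=360;print(q.mean(0).round(2))
E
```

```text
time: 16.8
tool_pos: [465.4, 145.5, 152.9]
tcp_rot: [-179.5, -0.8, -4.6]
ft_force: [-0.9, 1.9, -0.7]
finger_gap: 9.0
time: 17.5
tool_pos: [465.3, 145.3, 188.2]
tcp_rot: [-179.5, -0.9, -4.6]
ft_force: [-0.2, 0.4, 0.2]
finger_gap: -0.1
[201.47471306 211.28775446] [(array([359. , 312.1]), 0.97), (array([197.8, 211.3]), 0.94)]
[342.32268619 172.98854292] [(array([161.2, 230.4]), 0.64), (array([344.7, 170.8]), 0.56)]
[201.47471306 211.28775446] [(array([197.3, 211.4]), 0.94), (array([359.4, 308.1]), 0.59)]
[342.32268619 172.98854292] [(array([345.7, 172.4]), 0.76), (array([165.1, 231.7]), 0.59)]
[342 172]
[ 4.6450e+02  1.4519e+02  1.8718e+02  1.8046e+02 -7.8000e-01 -4.5600e+00
  4.8000e-01  1.0000e-01  9.0000e-02 -2.0000e-02]
```

View pics/i.png

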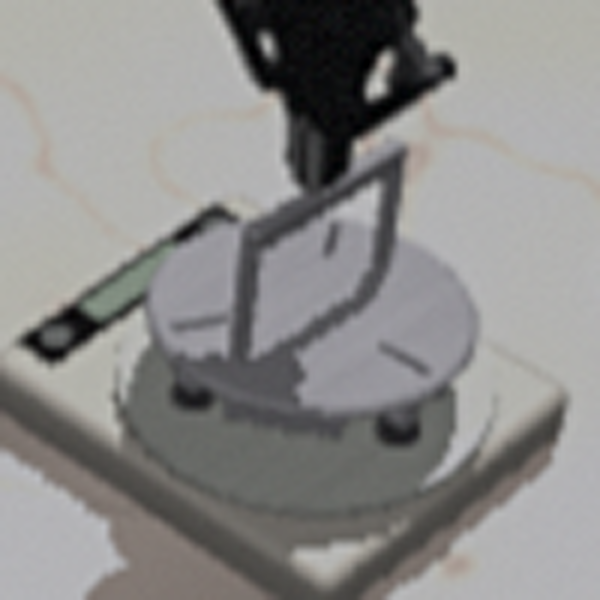

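Released, the tray sits level on the catch, still high, with the arch centred under the closed fingers at about (310,180). I now press on the bar's middle with the fingers shut.

```bash
python3 -m jog '[[0,0,0.003,0,0],[0,0,0.006,0,0],[0,0,0.008,0,0]]'; python3 -m jog '[[-0.0005,0,0.002,0,0],[-0.001,0,0.004,0,0],[-0.001,0,0.005,0,0]]'; python3 -m jog '[[-0.0005,0,0.002,0,0],[-0.001,0,0.003,0,0]]'
```

```text
time: 18.2
tool_pos: [465.7, 145.2, 180.7]
tcp_rot: [-179.5, -0.9, -4.6]
ft_force: [-0.7, -1.6, 16.3]
finger_gap: 0.1
time: 18.5
tool_pos: [465.9, 145.5, 176.9]
tcp_rot: [-179.5, -1.1, -4.6]
ft_force: [0.3, 0.7, -0.1]
finger_gap: 0.3
time: 18.7
tool_pos: [464.7, 145.5, 173.4]
tcp_rot: [-179.5, -1.1, -4.6]
ft_force: [1.0, -0.4, 0.7]
finger_gap: -0.1
```

```bash
python3 -m jog '[[0,0,0.002,0,0],[0,0,0.003,0,0]]'; python3 -m jog '[[-0.0005,0,0.001,0,0],[-0.0005,0,0.002,0,0]]'
```

```text
time: 18.9
tool_pos: [465.0, 145.7, 171.8]
tcp_rot: [-179.5, -1.1, -4.6]
ft_force: [-9.1, -1.1, 21.7]
finger_gap: -0.1
time: 19.1
tool_pos: [465.0, 145.8, 171.8]
tcp_rot: [-179.5, -1.2, -4.6]
ft_force: [-9.5, -2.4, 24.3]
finger_gap: -0.0
```

```bash
python3 -m jog '[[0,0,-0.003,0,0],[0,0,-0.03,0,0],[0,0,-0.07,0,40],[0,0,-0.1,0,90],[0,0,-0.1,0,90]]';  python3 - <<'E'
from h import *
S=r.snapshot("scene");T=r.snapshot("top")
for n,z in(("katori",0),("tray_top",79),("tray_handle",143.5)):
  for s in (S,T): print(n,[(np.round(d["uv"],1),round(d["conf"],2),at(s,d["uv"],z).round()) for d in r.pinpoint(s,n)])
for s,n in((S,"S"),(T,"T")):
  for d in r.search_frame(s,"katori"): print(n,np.round(d["bbox"],1),d["conf"])
c=proj(S,[467,145,90]).astype(int);u=proj(S,[529,389,20]).astype(int);v=proj(T,[529,385,20]).astype(int);print(c,u,v)
k=lambda s,u,h,w:cv2.resize(s["image"][u[1]-h//2:u[1]+h//2,u[0]-h//2:u[0]+h//2],(w,w),interpolation=2)
L=k(S,c,90,560);R_=np.vstack([k(S,u,40,280),k(T,v,40,280)]);cv2.imwrite("pics/j.png",np.hstack([L,R_])[:,:,::-1])
E
```

```text
time: 19.6
tool_pos: [465.0, 145.5, 276.8]
tcp_rot: [-179.4, -1.6, -4.5]
ft_force: [-0.3, -0.1, 1.3]
finger_gap: 43.3
katori [(array([403.7, 162.5]), 0.82, array([533., 396.,   0.]))]
katori [(array([123.3, 190.4]), 0.48, array([536., 397.,   0.]))]
tray_top [(array([343.1, 175. ]), 0.9, array([467., 148.,  79.])), (array([341.7, 194. ]), 0.73, array([511.,  81.,  79.])), (array([162.2, 229.6]), 0.65, array([ 232., -328.,   79.])), (array([342.9, 180. ]), 0.38, array([479., 130.,  79.]))]
tray_top [(array([197.4, 210.9]), 0.84, array([468., 158.,  79.])), (array([359.1, 311.4]), 0.71, array([ 197., -303.,   79.]))]
tray_handle [(array([342.9, 159.1]), 0.84, array([467., 139., 143.])), (array([156.6, 218. ]), 0.79, array([ 246., -341.,  144.]))]
tray_handle [(array([195.6, 207.4]), 0.65, array([467., 153., 144.])), (array([361.4, 310.8]), 0.61, array([ 201., -299.,  144.]))]
S [396.1 148.4 416.7 168. ] 0.86
S [268.3 252.6 291.1 291.5] 0.7
S [212.3 236.3 264.1 289.8] 0.57
T [155.  117.8 181.9 147.5] 0.54
[342 172] [402 158] [125 191]
```

View pics/j.png

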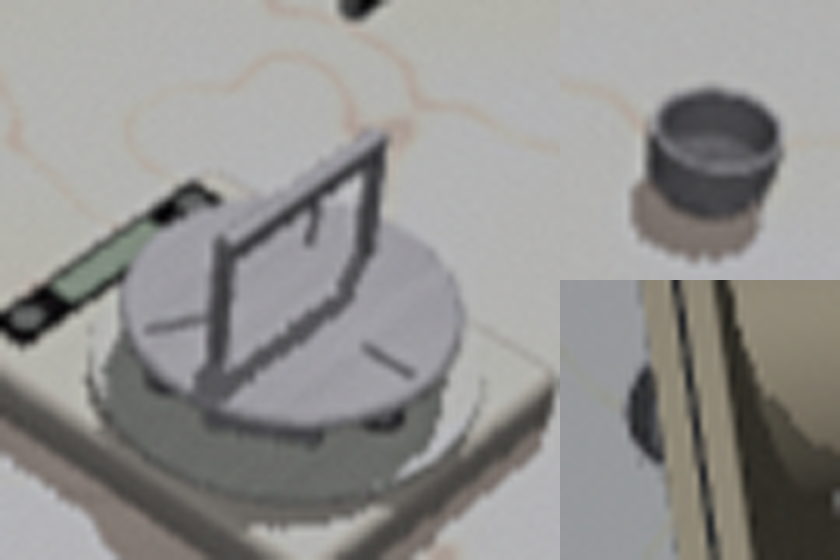

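The tray now sits about 8 mm lower and level on the balls. The katori's rim centre is at S px (403.6,156.2), standing free.

```bash
python3 - <<'E'
from h import *
S=r.snapshot("scene");T=r.snapshot("top")
print(at(S,(403.6,156.2),36))
o=cv2.imread("pics/t.png");g=cv2.cvtColor(o,6)[178:204,112:140];print(at(T,(124.5,189.8),36))
ys,xs=np.where(g<105);print(xs.min()+112,xs.max()+112,ys.min()+178,ys.max()+178);
for z in(36,18):print(at(T,((xs.min()+xs.max())/2+112,(ys.min()+ys.max())/2+178),z))
print(to([530,386,150]))
E
```

```text
[534.34969625 382.09857394  36.        ]
[531.50343494 382.28163277  36.        ]
114 135 181 199
[530.90484615 382.24148746  36.        ]
[534.28544126 387.77766011  18.        ]
[ 0.0455 -0.2445  0.1245]
```

```bash
python3 -m jog '[[0.048,-0.24,0.04,-90,100],[0.048,-0.24,0.1,-90,100],[0.048,-0.24,0.12,-90,100],[0.048,-0.24,0.12,-90,100],[0.048,-0.24,0.12,-90,100],[0.048,-0.24,0.12,-90,100],[0.048,-0.24,0.12,-90,100],[0.048,-0.24,0.12,-90,100]]'; python3 -m jog '[[0,0,0,-21,100],[0,0,0,-21,100],[0,0,0,-21,100],[0,0,0,-21,100]]'; python3 - <<'E'
from h import *
S=r.snapshot("scene");S=r.snapshot("scene");p=r.sense();print(p['tool_pos'],p['tcp_rot'],p['joint_pos'].round(),to([532.5,382,31]))
t,R=tool();save(S,"k",[350,90,450,190],6);print(proj(S,t+R@[0,0,22]))
E
```

```text
time: 21.0
tool_pos: [531.3, 382.0, 152.7]
tcp_rot: [179.2, -0.8, 64.6]
ft_force: [0.2, 0.0, -0.8]
finger_gap: 85.5
time: 21.4
tool_pos: [531.3, 382.0, 152.4]
tcp_rot: [179.0, -0.4, 85.7]
ft_force: [0.2, 0.3, -0.5]
finger_gap: 85.7
[531.28649066 381.93062434 152.48299717] [178.98000355  -0.41657082  85.50541111] [ 31.  18.  83.  -0.  77. -54.] [-0.0007 -0.001   0.1215]
[408.05527057 131.44465628]
```

View pics/k.png

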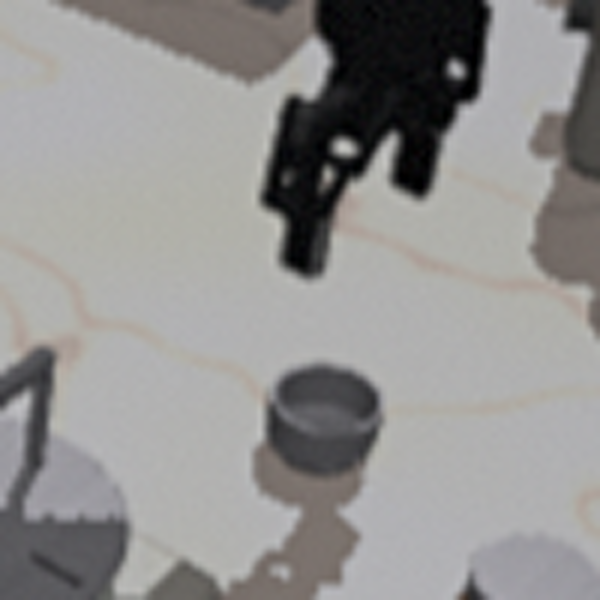

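The open jaws (tips at about (303,272) and (410,195)) straddle the katori at (325,420), as projected. I descend and grip.

```bash
python3 -m jog '[[0,-0.001,0.04,0,100],[0,-0.001,0.08,0,100],[0,-0.001,0.11,0,100],[0,-0.001,0.121,0,100],[0,-0.001,0.121,0,100]]'; python3 -m jog '[[0,0,0,0,40],[0,0,0,0,40],[0,0,0,0,40],[0,0,0,0,40],[0,0,0,0,40]]' 25
```

```text
time: 22.0
tool_pos: [531.2, 381.9, 29.4]
tcp_rot: [179.2, -0.3, 85.4]
ft_force: [-0.6, -0.0, -0.1]
finger_gap: 85.4
time: 22.5
tool_pos: [532.8, 382.9, 32.2]
tcp_rot: [179.0, -0.4, 85.4]
ft_force: [-0.8, 0.2, 6.8]
finger_gap: 59.3
```

```bash
python3 -m jog '[[0,0,-0.01,0,40],[0,0,-0.04,0,40],[0,0,-0.08,0,40],[0,0,-0.12,0,40],[0,0,-0.15,0,40],[0,0,-0.16,0,40],[0,0,-0.16,0,40]]'; python3 - <<'E'
from h import *
S=r.snapshot("scene");p=r.sense();print(p['tool_pos'],p['tcp_rot'],p['joint_pos'].round(),p['finger_gap'],to([510,141.5,190]))
E
```

```text
time: 23.2
tool_pos: [531.0, 382.6, 195.3]
tcp_rot: [178.7, -0.6, 85.4]
ft_force: [0.1, -0.3, -0.8]
finger_gap: 59.6
[529.9852632  381.98992998 192.63867929] [178.90940227  -0.46383003  85.42494303] [ 31.  16.  81.  -0.  81. -54.] 59.40735981363797 [-0.2413 -0.0008  0.0007]
```

```bash
python3 -m jog '[[-0.015,0,0,0,40],[-0.05,0,0,0,40],[-0.09,0,0,0,40],[-0.13,-0.0005,0,0,40],[-0.17,-0.001,0,0,40],[-0.21,-0.001,0,0,40],[-0.235,-0.001,0,0,40],[-0.241,-0.001,0,0,40]]';python3 -m jog '[[0,0,0.02,0,40],[0,0,0.04,0,40],[0,0,0.055,0,40],[0,0,0.062,0,40],[0,0,0.062,0,40]]'; python3 - <<'E'
from h import *
q=[]
for i in range(4):
  S=r.snapshot("scene");s=r.sense();q.append(np.r_[s["tool_pos"],s["tcp_rot"],s["ft_force"],s["finger_gap"]])
q=np.array(q);q[:,3]%=360;print(q.mean(0).round(2),to([510,141.5,112]))
save(S,"l",[290,100,390,200],6)
E
```

```text
time: 24.05
tool_pos: [508.2, 139.1, 187.9]
tcp_rot: [179.2, -0.4, 85.3]
ft_force: [1.0, 0.3, -1.7]
finger_gap: 59.3
time: 24.55
tool_pos: [507.9, 139.7, 124.0]
tcp_rot: [179.3, -0.3, 85.3]
ft_force: [-0.1, -0.3, -0.3]
finger_gap: 59.4
[ 5.0941e+02  1.3979e+02  1.2632e+02  1.7913e+02 -3.7000e-01  8.5290e+01
  6.0000e-02  1.0000e-01 -6.3000e-01  5.9190e+01] [ 0.0017 -0.0003  0.015 ]
```

View pics/l.png

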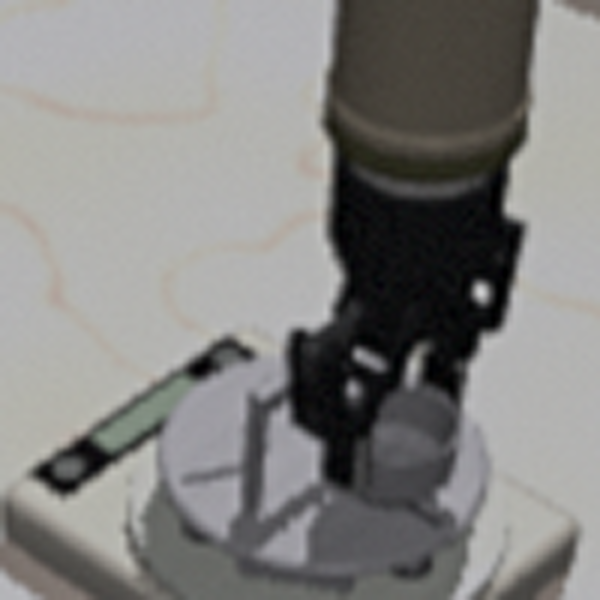

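The katori hangs upright over the far side of the tray, beside the arch. That was the 12th and last picture, so from here I check with numbers only.

```bash
python3 -m jog '[[0.001,0,0.004,0,40],[0.001,0,0.008,0,40],[0.001,0,0.012,0,40]]'; python3 -m jog '[[0,0,0.002,0,40],[0,0,0.003,0,40]]'; python3 -m jog '[[0,0,0.001,0,40],[0,0,0.002,0,40]]'
```

```text
time: 25.05
tool_pos: [510.3, 140.9, 115.0]
tcp_rot: [179.0, -0.4, 85.3]
ft_force: [-0.8, -0.1, -1.0]
finger_gap: 59.2
time: 25.25
tool_pos: [510.1, 140.8, 111.5]
tcp_rot: [179.1, -0.4, 85.3]
ft_force: [0.2, -0.2, 0.2]
finger_gap: 59.3
time: 25.45
tool_pos: [510.4, 140.8, 110.5]
tcp_rot: [179.0, -0.4, 85.3]
ft_force: [-7.2, -1.4, 14.0]
finger_gap: 58.8
```

Contact at the expected height. I release and rise.

```bash
python3 -m jog '[[0,0,-0.0015,0,40],[0,0,-0.0015,0,85],[0,0,-0.0015,0,100],[0,0,-0.0015,0,100],[0,0,-0.0015,0,100]]'; python3 -m jog '[[0,0,-0.02,0,100],[0,0,-0.06,0,100],[0,0,-0.1,0,100],[0,0,-0.14,0,100],[0,0,-0.16,0,60]]'
python3 - <<'E'
from h import *
S=r.snapshot("scene");T=r.snapshot("top");p=r.sense();print(p['tool_pos'],p['tcp_rot'],p['joint_pos'].round())
for n,z in(("katori",79),("tray_top",79),("tray_handle",143.5),("drawer_handle",74)):
  for s in (S,T): print(n,[(np.round(d["uv"],1),round(d["conf"],2),at(s,d["uv"],z).round()) for d in r.pinpoint(s,n)])
for d in r.search_frame(S,"katori"):print(np.round(d["bbox"]),d["conf"])
print("pred rim",[proj(S,np.array([510,141,115])+30*np.array(v)).round() for v in([1,0,0],[-1,0,0],[0,1,0],[0,-1,0])])
print("drawer pre-push",to([517,-70,260]))
E
```

```text
time: 25.95
tool_pos: [510.3, 140.8, 111.8]
tcp_rot: [179.0, -0.4, 85.3]
ft_force: [0.2, -0.1, -0.6]
finger_gap: 85.9
time: 26.45
tool_pos: [508.8, 140.2, 276.3]
tcp_rot: [178.7, -0.5, 85.3]
ft_force: [0.6, -0.1, -0.2]
finger_gap: 73.2
[509.50064801 140.32429487 276.37858545] [178.63871467  -0.49391578  85.28821689] [ 10.  -6.  96.   0.  88. -76.]
katori [(array([356.7, 183.1]), 0.82, array([517., 144.,  79.]))]
katori [(array([308.6, 197.6]), 0.7, array([ 514., -158.,   79.])), (array([205. , 194.8]), 0.52, array([515., 138.,  79.]))]
tray_top [(array([159.4, 230.9]), 0.84, array([ 230., -336.,   79.])), (array([344.5, 176.2]), 0.6, array([473., 146.,  79.]))]
tray_top [(array([361.3, 310.9]), 0.8, array([ 199., -309.,   79.])), (array([201.7, 209.7]), 0.65, array([471., 146.,  79.]))]
tray_handle [(array([346.8, 160.7]), 0.84, array([479., 141., 144.])), (array([155.4, 216.1]), 0.65, array([ 239., -339.,  144.])), (array([322.9, 310.2]), 0.61, array([ 724., -283.,  144.])), (array([240.5, 267.8]), 0.26, array([ 514., -316.,  143.]))]
tray_handle [(array([196.5, 207.9]), 0.93, array([466., 150., 144.])), (array([360. , 310.4]), 0.88, array([ 202., -295.,  144.]))]
drawer_handle [(array([295.6, 240.1]), 0.88, array([ 519., -127.,   74.])), (array([283.9, 283.9]), 0.63, array([ 585., -249.,   74.])), (array([301.5, 304.6]), 0.36, array([ 653., -266.,   74.]))]
drawer_handle [(array([290.3, 196.2]), 0.98, array([ 518., -106.,   74.]))]
[345. 169. 366. 184.] 0.59
pred rim [array([364., 178.]), array([346., 169.]), array([361., 168.]), array([349., 179.])]
drawer pre-push [-0.2084  0.0269  0.0098]
```

```bash
python3 -m jog '[[-0.05,0.006,0,-7.4,0],[-0.1,0.013,0,-7.4,0],[-0.15,0.02,0,-7.4,0],[-0.204,0.027,0.04,-7.4,0],[-0.204,0.027,0.09,-7.4,0],[-0.204,0.027,0.13,-7.4,0],[-0.204,0.027,0.13,-7.4,0]]' 40; python3 - <<'E'
from h import *
p=r.sense();print(p['tool_pos'],p['tcp_rot'],p['joint_pos'].round(),p['finger_gap'],to([517,-68,84]))
E
```

```text
time: 27.7
tool_pos: [514.0, -64.7, 132.2]
tcp_rot: [179.8, -0.4, 92.6]
ft_force: [-1.3, 0.6, -0.7]
finger_gap: 0.2
[514.016098   -64.71952629 132.17416535] [179.82568919  -0.44893509  92.57825505] [ -13.    0.  106.    0.   74. -106.] 0.15184803638304736 [-0.0038  0.0027  0.0482]
```

```bash
python3 -m jog '[[0,0.003,0.02,0,0],[0,0.003,0.04,0,0],[0,0.003,0.048,0,0],[0,0.003,0.048,0,0]]'; python3 -m jog '[[-0.008,0,0,0,0],[-0.016,0,0,0,0],[-0.024,0,0,0,0],[-0.032,0,0,0,0],[-0.04,0,0,0,0],[-0.048,0,0,0,0]]'
```

```text
time: 28.1
tool_pos: [517.1, -63.8, 84.6]
tcp_rot: [179.9, -0.5, 92.6]
ft_force: [-0.3, -0.4, 0.2]
finger_gap: -0.1
time: 28.7
tool_pos: [519.7, -112.5, 84.7]
tcp_rot: [179.8, -0.5, 92.6]
ft_force: [0.6, 2.4, 1.7]
finger_gap: 0.3
```

```bash
python3 -m jog '[[-0.01,0,0,0,0],[-0.023,0,0,0,0],[-0.038,0,0,0,0],[-0.053,0,0,0,0],[-0.068,0,0,0,0],[-0.083,0,0,0,0],[-0.098,0,0,0,0],[-0.11,0,0,0,0]]';  python3 - <<'E'
from h import *
S=r.snapshot("scene");T=r.snapshot("top");p=r.sense();print(p['tool_pos'],p['ft_force'])
for s in(S,T):print([(d["uv"],d["conf"],at(s,d["uv"],74).round()) for d in r.pinpoint(s,"drawer_handle")])
E
```

```text
time: 29.5
tool_pos: [524.5, -224.0, 83.6]
tcp_rot: [179.8, -0.4, 92.6]
ft_force: [0.7, 3.5, 3.0]
finger_gap: 0.2
[ 524.47264073 -224.47112442   83.6113304 ] [-0.47764546  0.09086104 -0.75609153]
[([266.7, 270.8], 0.96, array([ 528., -247.,   74.])), ([346.6, 174.5], 0.65, array([471., 161.,  74.]))]
[([338.1, 194.9], 0.93, array([ 525., -243.,   74.]))]
```

```bash
python3 -m jog '[[-0.01,0,0,0,0],[-0.023,0,0,0,0],[-0.038,0,0,0,0],[-0.053,0,0,0,0],[-0.068,0,0,0,0],[-0.083,0,0,0,0],[-0.098,0,0,0,0],[-0.11,0,0,0,0]]';python3 -m jog '[[-0.012,0,0,0,0],[-0.024,0,0,0,0],[-0.036,0,0,0,0],[-0.048,0,0,0,0],[-0.058,0,0,0,0],[-0.066,0,0,0,0],[-0.072,0,0,0,0],[-0.076,0,0,0,0]]'
```

```text
time: 30.5
tool_pos: [529.2, -334.5, 82.7]
tcp_rot: [179.8, -0.4, 92.5]
ft_force: [1.1, 2.5, 2.7]
finger_gap: 0.3
time: 31.3
tool_pos: [532.5, -410.9, 81.9]
tcp_rot: [179.9, -0.4, 92.5]
ft_force: [0.5, 1.4, 1.1]
finger_gap: -0.3
```

```bash
python3 -m jog '[[-0.003,0,0,0,0],[-0.006,0,0,0,0],[-0.008,0,0,0,0]]';python3 -m jog '[[-0.002,0,0,0,0],[-0.004,0,0,0,0]]';python3 -m jog '[[-0.002,0,0,0,0],[-0.004,0,0,0,0]]'
```

```text
time: 31.6
tool_pos: [532.8, -418.9, 81.8]
tcp_rot: [179.9, -0.4, 92.5]
ft_force: [0.6, 1.8, 1.2]
finger_gap: -0.1
time: 31.8
tool_pos: [533.0, -422.9, 81.8]
tcp_rot: [179.9, -0.4, 92.5]
ft_force: [-0.4, 1.6, 1.7]
finger_gap: 0.3
time: 32.0
tool_pos: [533.1, -423.6, 81.7]
tcp_rot: [180.0, -0.8, 92.6]
ft_force: [-4.9, 24.1, 13.9]
finger_gap: -0.1
```

```bash
python3 -m jog '[[0.02,0,0,0,0],[0.05,0,-0.02,0,0],[0.08,0,-0.07,0,0],[0.1,0,-0.12,0,0],[0.1,0,-0.17,0,0],[0.1,0,-0.17,0,0]]'; python3 - <<'E'
from h import *
S=r.snapshot("scene");T=r.snapshot("top");p=r.sense();print(p['tool_pos'],p['ft_force'])
for n,z in(("katori",79),("tray_top",79),("tray_handle",143.5),("drawer_handle",74),("tumbler",0),("pickle_jar",0)):
  for s in (S,T): print(n,[(np.round(d["uv"],1),round(d["conf"],2),at(s,d["uv"],z).round()) for d in r.pinpoint(s,n)[:2]])
# compare tray region: arch top edge / rim level via bbox
for s in(S,T):
  for n in("tray","katori"):print(n,[(np.round(d["bbox"],1),round(d["conf"],2)) for d in r.search_frame(s,n)[:2]])
a=np.array([465.3,145,79]);th=np.arange(0,360,45)
print("rim pred S",np.round([proj(S,a+80*np.array([np.cos(np.radians(t)),np.sin(np.radians(t)),0])) for t in th],1).tolist())
print("handle shut pred",[proj(s,[534,-441,74]).round(1) for s in(S,T)])
i=S["image"].astype(int)
# steel-tray outline in S: grey rows at columns
b=cv2.imread("pics/s.png")[:,:,::-1].astype(int);d=np.abs(i-b).sum(2)>60
n,l,st,c=cv2.connectedComponentsWithStats(d.astype(np.uint8));print([x.tolist() for x in st[1:] if x[4]>25])
E
```

```text
time: 32.6
tool_pos: [531.1, -327.3, 261.5]
tcp_rot: [179.5, -0.4, 92.6]
ft_force: [0.6, -0.1, 1.3]
finger_gap: -0.2
[ 530.11250066 -327.27198936  257.15910137] [ 0.77491619  0.07482082 -0.30070461]
katori [(array([355.1, 182.7]), 0.88, array([513., 143.,  79.]))]
katori [(array([200.4, 195.5]), 0.66, array([512., 151.,  79.])), (array([200.2, 212.2]), 0.44, array([464., 150.,  79.]))]
tray_top [(array([161.5, 230.7]), 0.66, array([ 234., -332.,   79.])), (array([345.4, 175. ]), 0.6, array([472., 152.,  79.]))]
tray_top [(array([359.1, 313.2]), 0.64, array([ 192., -303.,   79.])), (array([204. , 210.7]), 0.55, array([469., 139.,  79.]))]
tray_handle [(array([346.9, 158.9]), 0.98, array([475., 147., 143.])), (array([155.4, 216.4]), 0.96, array([ 240., -340.,  144.]))]
tray_handle [(array([197. , 206.2]), 0.98, array([471., 149., 144.])), (array([363. , 307.1]), 0.85, array([ 211., -303.,  144.]))]
drawer_handle [(array([208.2, 325.6]), 0.97, array([ 531., -442.,   74.]))]
drawer_handle [(array([407.4, 191.7]), 0.78, array([ 539., -442.,   74.])), (array([415.1, 199.9]), 0.51, array([ 
[... 727 characters left out ...]
62.1]), 0.4)]
rim pred S [[365.1, 187.4], [369.4, 173.6], [358.0, 161.4], [338.0, 157.4], [320.2, 163.6], [314.5, 176.8], [325.1, 189.8], [346.5, 194.4]]
handle shut pred [array([209.5, 326.2]), array([407.1, 193.5])]
[[0, 0, 159, 184, 13698], [132, 0, 187, 420, 30378], [251, 0, 7, 47, 141], [148, 41, 9, 8, 27], [151, 49, 4, 19, 35], [146, 71, 7, 12, 33], [154, 85, 11, 10, 67], [313, 149, 59, 58, 1807], [392, 150, 22, 26, 441], [317, 159, 17, 12, 62], [21, 171, 73, 90, 3165], [150, 172, 14, 9, 69], [135, 181, 14, 16, 62], [132, 198, 14, 18, 95], [179, 206, 16, 23, 187], [334, 208, 25, 6, 83], [314, 213, 17, 13, 58], [147, 227, 33, 13, 212], [25, 238, 109, 143, 2338], [232, 258, 54, 39, 327]]
```

```bash
python3 -c "
from bench import r
print(r.hand_in())"
```

```text
the job is handed in; nothing more can be done
None
```

The job is done and handed in at about 33 s on the robot's clock. I viewed 12 pictures, the most allowed, so the katori release and the drawer closing were checked with numbers only.

- **Drawer opened:** I pulled it by its bar to the stop, about 162 mm further out.
- **Tray:** I lifted the steel tray by its arch and set it on the scale. Pressing it down while still gripping the arch did not trip the catch, though it pushed with up to about 26 N. I let go and pressed the middle of the bar with shut fingers. The force built to 16 N, then fell to zero as the catch pulled in. A firm stop followed with the fingertips at about 150 mm, against 150.5 mm expected when home. The next picture showed the tray lower and level.
- **Katori:** I gripped it from outside and stood it on the far side of the arch, about 45 mm from it. It touched down at the expected height. The detected box after release matches an upright katori.
- **Drawer shut:** I pushed it to a hard stop. Both cameras put the handle at y = -442, where I expected -441.

**Bystanders:** The networks placed the tumbler and pickle jar within about 2 mm of where they started, and I never reached for the green look-alike. The things inside the shut drawer could not be seen; push forces were 2–4 N until the stop.

**Disagreements:** The two cameras differed by up to about 7 mm on some points, and I followed the top one for the seat. The networks' tray points scattered by about 10 mm.

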